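# Draw the sample tray to the front of the deep shelf with the tray hook

## Task

Use the tray hook to bring the sample tray that holds the tall stoppered cylinder out from the back of the deep shelf: hook the blade over the tray's front lip and drag it forward until the lip is level with the shelf's front edge. Do it gently, so that the cylinder stays standing in the tray, leave the neighbouring tray and the wash bottle as they are, and keep the fingers themselves off the tray. Then unhook and lay the hook back down on the bench in front of the shelf.

Things in the scene. Friction and masses are not known exactly. Their poses are not given: they have to be found in the camera images.
- hook_grip (a point): the tray hook, 227 mm long, 180 g: wooden handle 110 x 26 mm, 34 mm high, cranked steel neck, steel blade turned straight down at the far end. It stands level on the flat underside of its handle and the blade's lower edge. This point: centre of the handle, 17 mm above its underside; x runs from handle to blade, z up. Ahead of the handle the neck rises to 46 mm (underside) and runs level
- hook_tip (a point): middle of the lower edge of the hook's blade (50 mm wide across the tool, 3 mm thick, 46 mm free depth below the neck), 170 mm ahead of the handle's centre and level with the handle's underside; same axes as hook_grip
- tray: open grey plastic tray to draw out, holding the tall cylinder; in either bay of the shelf. 170 mm deep (x), 130 wide (y), 65 high, walls and floor 4 mm, a lip 4 mm thick turned out 7 mm all round the top. Origin: centre of its underside; x points to its back, z up. Front wall's inner face at x = -81 mm; at least 40 mm behind it are empty. 0.4 kg plus 0.2 kg contents; slides on the board
- tray_lip (a point): middle of the outer top edge of that tray's front lip (x = -92 mm, z = 65 mm in the tray's axes); same axes as the tray
- cylinder_mid (a point): a stoppered graduated cylinder standing loose in that tray, 210 mm tall, frosted plastic tube 26 mm in diameter on a round foot 52 mm across; top-heavy, it tips over if the tray is jerked. This point is on its axis, half-way up (105 mm above its foot); z is its axis
- shelf_front (a point): the deep shelf: lower board 380 mm deep, 400 wide, its top 40 mm above the bench; a wire deck 284 to 312 mm above the bench covers it except for the front 120 mm; bottles stand on the deck's rear; posts at the deck's corners. This point: middle of the board's front edge, on its top; x points into the shelf, y along the edge, z up
- tray_b: the neighbouring tray in the other bay, the same kind and size with only two squat jars in it, to be left alone; origin at the centre of its underside, axes as for the tray
- wash_mid (a point): a white plastic wash bottle standing on the bench, 200 mm tall with its spout, 68 mm across, to be left alone; this point is on its axis 75 mm above the bench, z is its axis
Mind the look-alikes: they are no part of the job. Leave any yellow look-alike of the part that bears hook_grip alone.

How it is judged (in metres and radians):
On the way, in this order (a step that is already met when the one before it is completed fails the run):
1. the hook's blade is down inside the tray, behind its front wall (x of hook_tip in the frame of tray between -0.084 and -0.03 m and y of hook_tip in the frame of tray between -0.06 and 0.06 m and z of hook_tip in the frame of tray below 0.057 m), for 0.2 s.
2. with the blade still inside it, the tray has come forward until its lip is level with the shelf's front edge (within 20 mm) (x of tray_lip in the frame of shelf_front between -0.02 and 0.02 m and x of hook_tip in the frame of tray between -0.084 and -0.03 m and z of hook_tip in the frame of tray below 0.062 m), for 0.2 s.
At the end, for the whole second after the job is handed in: The tray stands at rest on the shelf, its lip within 20 mm of the front edge, the cylinder upright (0.1 rad) in it; the hook lies released on the bench in front of the shelf; the other tray has moved under 25 mm and the wash bottle under 30 mm (x of tray_lip in the frame of shelf_front between -0.02 and 0.02 m and angle between tray's own z axis and vertical below 0.08 rad and linear speed of tray below 0.02 m/s and angle between cylinder_mid's own z axis and vertical below 0.1 rad and z of cylinder_mid in the frame of tray between 0.09 and 0.125 m and horizontal distance between cylinder_mid and tray below 0.09 m and height (world z) of each of hook_grip, hook_tip below 0.035 m and x of hook_grip in the frame of shelf_front below 0 m and distance of tray_b from where it was at the start of the episode below 0.025 m and distance of wash_mid from where it was at the start of the episode below 0.03 m); the robot touches nothing.
It fails at once if the cylinder tips over (leans more than 0.4 rad) (angle between cylinder_mid's own z axis and vertical above 0.4 rad).
It fails at once if the fingers touch the tray (contact force between the fingers and tray above 1 N).
It fails at once if the neighbouring tray is shifted by more than 25 mm (distance of tray_b from where it was at the start of the episode above 0.025 m).
It fails at once if the wash bottle is knocked over or shifted by more than 30 mm (distance of wash_mid from where it was at the start of the episode above 0.03 m).
It also fails if it takes over 58 s, if anything falls off the work surface, if the arm or the gripper's body presses on something with over 40 N, if the wrist force passes 120 N, or if a joint passes its speed limit or range.

## Robot

A 6-joint arm with a two-finger parallel gripper is mounted at the origin on the work surface. World frame = base frame: x ahead of the robot, y to its left, z up, the work surface at z = 0. Lengths are in m, angles in degrees, forces in N, time in s.
With the tool pointing down it reaches from about 0.4 to 0.825 m from the base axis. Payload 7 kg.
Tool frame: the origin (TCP) lies between the finger pads; the fingertips stand 19 mm ahead of it and the grasp point (between the pads) is the TCP (r.finger_overhang is the distance from the TCP to the fingertips, in m); z points along the fingers, y is the direction in which the jaws open and shut (so a half turn about z gives the same grasp; the last joint's range is limited). The gripper opens to 88 mm and grips with 3 to 60 N. Pads are 19 mm wide; open, the fingers measure 130 mm over their backs; the gripper's body (78 mm by 193 mm) begins 47 mm behind the grasp point.
Start: joints at [82.111, 20.546, 0.682, 0, -70.136, -16.507], TCP at [0.279, 0.615, 0.225] pointing down, gripper open.
Joint ranges: [-176.03, 176.03], [-82.01, 121.73], [-58.28, 71.71], [-173.87, 95.51], [-174.79, -0.11], [-173.66, 173.66]. Speed limits (degrees/s): [136.94, 136.94, 172.46, 180, 180, 180].

## Interface

Orientations are given as [roll, pitch, yaw] about the fixed x, y, z axes, in that order (R = Rz(yaw) Ry(pitch) Rx(roll)).
In Python, from plant import r, optics gives the robot as it stands. The module is installed in compiled form; this text tells all that it offers.
- The arm moves only by the tool step_arm, never from a script. Its argument "increments" is a list of rows, each an object of numbers: "tx", "ty", "tz": the shift along the world's x, y, z in mm; "ax", "ay", "az": the turn, a rotation vector about the world's x, y, z in degrees; "claw": the gripper command: -1 is shut, 1 is fully open, values between are in proportion. In form: [{"tx": .., "ty": .., "tz": .., "ax": .., "ay": .., "az": .., "claw": ..}, ...]. A call has 1 to 12 rows; each row shifts and turns the commanded pose from where the row before left it; what a row does not reach is not made up. A row lasts 1/10 s, in which the tool goes at most 50 mm and 8.59 degrees, less where a joint would pass 70% of its speed; a pose out of reach is approached as far as the arm can. A call with a gripper value outside its range is refused whole. The fingers move at their own pace and stop on an object; "newtons" is the grip in N (left out, the last holds). Time passes only in rows, so rows that do not move let the fingers close. It gives the time, the measured TCP pose, the force and the opening at its end, in the units of the state.
- r.get_state(): the state, without advancing time (a new reading comes with each control period).
- optics.capture(name): name is "scene" or "top"; returns a dict with "image" (400x640x3 uint8, blue, green, red), "depth" (400x640 float32, m along the optical axis (not along the pixel's ray), 0 where there is no reading), "fx", "fy", "cx", "cy" (pixels), "distortion" ([k1, k2, p1, p2, k3] as OpenCV has them; the pictures are not rectified), "R" (3x3) and "t" (3): a world point X has camera coordinates R X + t. Camera axes: x right, y down, z forward; pixel columns grow to the right and rows downward; lengths in m; the calibration is good to about 2 mm. A picture is of the moment at which its call begins.
- r.close_job(): hands the job in, once; it reports no verdict.
The state is a dict: "time_s": time; "joints": joint angles; "qd": joint speeds; "joint_torque": joint torques, N m; "tcp_pos": TCP position; "eef_rot": TCP orientation; "contact_force": force on the tool from outside, world axes, zero at the start; "moment": the same for the moment, N m; "gripper_width": finger opening in m.
Only numpy, scipy, OpenCV 4.12 (cv2) and the standard library are available. Lean on these libraries where they do the work, as an engineer would, in place of code of your own. Each camera call takes 0.05 s, during which the arm holds its last target. There are 200 camera calls.

## Working session

There is one attempt and no reset: what is moved stays moved. The work goes in short steps, Python scripts to look and compute and a tool call to move; the robot and the scene stay as the last step left them, time stands still between calls to the robot, and variables do not carry over. Pictures are saved under pics/ and viewed, about 8 in all and at most 12, crops included, and the job is handed in when it is done.

Besides the shell and the picture viewer there is one more tool, called after ">>>" as name(argument=value, ...), one argument or row to a line, values as JSON. step_arm: Moves the arm, as the interface text tells. Its arguments: {"type":"object","properties":{"increments":{"type":"array","items":{"type":"object","properties":{"tx":{"type":"number"},"ty":{"type":"number"},"tz":{"type":"number"},"ax":{"type":"number"},"ay":{"type":"number"},"az":{"type":"number"},"claw":{"type":"number"}}}},"newtons":{"type":"number"}},"required":["increments"]}

```bash
mkdir -p pics; cat > h.py <<'E'
import numpy as np, cv2
from plant import r, optics
def cap(n, tag):
    c=optics.capture(n); cv2.imwrite(f'pics/{tag}.png',c['image']); np.savez(f'pics/{tag}.npz',**{k:np.array(v) for k,v in c.items()}); return c
def load(tag): return dict(np.load(f'pics/{tag}.npz'))
def cloud(c):
    h,w=c['depth'].shape
    u,v=np.meshgrid(np.arange(w),np.arange(h))
    K=np.array([[c['fx'],0,c['cx']],[0,c['fy'],c['cy']],[0,0,1]],float)
    p=cv2.undistortPoints(np.stack([u,v],-1).reshape(-1,1,2).astype(float),K,np.array(c['distortion'],float)).reshape(h,w,2)
    d=c['depth'][...,None]
    X=np.concatenate([p*d,d],-1)
    W=(X-c['t'])@c['R']
    W[c['depth']==0]=np.nan
    return W
E
python3 - <<'E'
from h import *
a=cap('scene','s0'); b=cap('top','t0')
for c in (a,b): print(-c['R'].T@c['t'], c['fx'], c['R'][2])
print(r.get_state())
E
```

```text
[1.16083377 0.13772978 1.09508891] 412.5680715042158 [-0.5604143  -0.12772009 -0.81830519]
[ 0.28164813 -0.00276737  1.47119012] 490.7217438257797 [ 0.16662096 -0.00237702 -0.98601816]
{'time_s': 0.1, 'joints': array([ 8.21100330e+01,  2.05873166e+01,  6.36798610e-01, -1.76074995e-02,
       -7.01364718e+01, -1.65077230e+01]), 'qd': array([-0.01039343, -0.1290151 ,  0.10921056,  0.10656534,  0.00315375,
       -0.05790422]), 'joint_torque': array([-4.98441714e-04, -5.84163415e+01,  2.93754619e+01,  7.01569185e+00,
        1.02201873e-02, -4.31681144e-05]), 'tcp_pos': array([0.27865254, 0.61429003, 0.22460006]), 'eef_rot': array([ 1.79911892e+02, -8.84929419e-03, -2.44036785e+01]), 'contact_force': array([-0.43379625, -0.2222131 , -0.17980476]), 'moment': array([-0.00040368, -0.02942424,  0.01886024]), 'gripper_width': 0.08758998696213108}
```

View pics/s0.png

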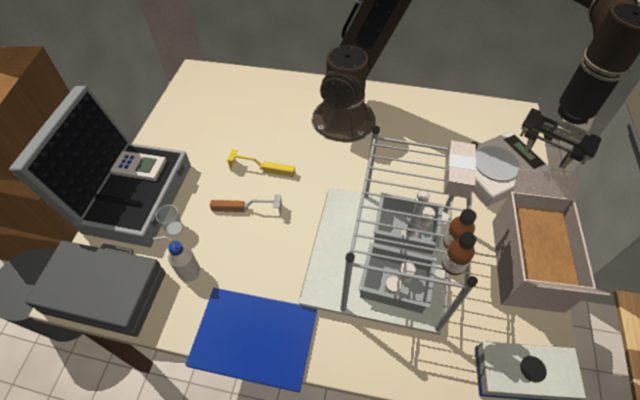

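View pics/t0.png

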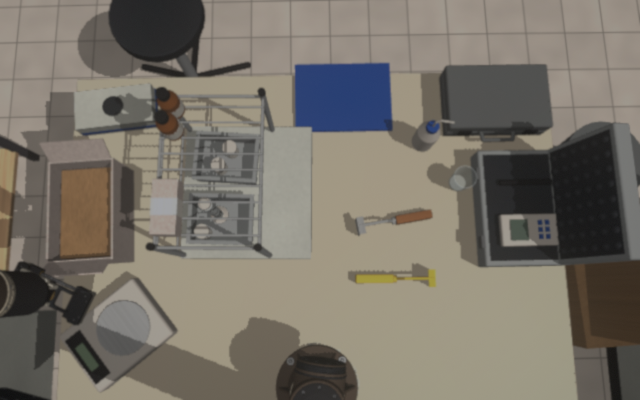

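The scene picture shows the wood-handled hook at about (245,205) and its yellow look-alike at (262,163). In the top picture the hook's handle is at (413,216) and its blade at (361,226), pointing at the shelf, whose front edge is at column 312. The trays are at (225,160) and (218,220). Next I'll enlarge the trays and the hook and measure them.

```bash
python3 - <<'E'
from h import *
a,b=load('s0'),load('t0')
A=a['image'][175:325,290:490]; B=b['image'][80:270,140:320]
o=np.zeros((600,800,3),np.uint8)
o[:300,:400]=cv2.resize(A,(400,300),interpolation=cv2.INTER_CUBIC)
B=cv2.resize(B,None,fx=3,fy=3,interpolation=cv2.INTER_CUBIC)[:, :400]
o[:570,400:800]=B[:570]
H=b['image'][195:245,340:440]; o[300:500,:400]=cv2.resize(H,(400,200),interpolation=cv2.INTER_CUBIC)
cv2.imwrite('pics/crop1.png',o)
W=cloud(b); 
np.set_printoptions(precision=3,suppress=True)
for n,(u,v) in dict(h1=(430,214),h2=(398,218),hc=(414,216),neck=(385,221),blade=(362,222),blade2=(361,230),edge1=(309,140),edge2=(309,250),bench=(340,200),board=(290,200),trayfA=(257,160),trayfB=(253,220),wash=(431,128)).items(): print(n,W[v,u])
im=b['image'].astype(int)
# hook mask by height and colour
m=(np.isfinite(W[...,2]))&(W[...,2]>0.012)&(W[...,2]<0.08)
s=np.zeros_like(m); s[200:240,345:440]=1; m&=s
P=W[m]; print(len(P)); 
hd=P[(P[:,2]<0.045)]
for lo in np.arange(W[m][:,1].min(),W[m][:,1].max(),0.015):
    q=P[(P[:,1]>=lo)&(P[:,1]<lo+0.015)]
    if len(q): print(round(lo,3),len(q),q[:,0].min(),q[:,0].max(),q[:,0].mean(),np.median(q[:,2]),q[:,2].max())
E
```

```text
h1 [ 0.485 -0.345  0.032]
h2 [ 0.474 -0.25   0.033]
hc [ 0.48  -0.297  0.032]
neck [ 0.464 -0.208  0.05 ]
blade [ 0.461 -0.14   0.059]
blade2 [ 0.438 -0.137  0.055]
edge1 [0.716 0.01  0.043]
edge2 [0.385 0.015 0.041]
bench [ 0.537 -0.081  0.   ]
board [0.533 0.069 0.043]
trayfA [0.64  0.159 0.107]
trayfB [0.476 0.178 0.041]
wash [ 0.71  -0.333  0.155]
601
-0.352 42 0.4741390410141498 0.5006917477804506 0.4854914716706965 0.032661647049888734 0.041309397710731485
-0.337 48 0.47218724405134604 0.49690222626406033 0.4843462940553204 0.033380692702279835 0.03886261114289465
-0.322 48 0.4684779938223738 0.49639366720103695 0.4817081803844238 0.03325844278086299 0.03880435888694242
-0.307 47 0.46692355270174957 0.4935997036160527 0.47923202893236216 0.03305791204350199 0.041147732953758856
-0.292 46 0.4635635647577526 0.4917016202836854 0.47684648615350506 0.034172231656097264 0.039779214172280856
-0.277 47 0.4624406841049057 0.4888320318307598 0.4753101868744675 0.03319553054636971 0.040141129219352936
-0.262 45 0.459071882633886 0.48705876120837244 0.47189084333596243 0.03461145156721518
[... 296 characters left out ...]
05741176666 0.051590154680128876 0.06096387601891458
-0.202 14 0.45834225922717714 0.4676476291258921 0.46343118969245783 0.055624704256482096 0.060685838126424425
-0.187 17 0.4560671492618868 0.4645632659883701 0.46111088737281625 0.054795626292729285 0.0601435911710771
-0.172 16 0.45515610007012436 0.462014908973214 0.4584347224828105 0.05551653934275036 0.0581685278299319
-0.157 40 0.4324315722273038 0.47363857149208977 0.45010734838459665 0.05457750536146798 0.06230385799573954
-0.142 96 0.4279268972076142 0.4797319193531801 0.4530888905999162 0.053883362892542 0.06153559694477901
-0.127 19 0.45411073055601786 0.4773255574313885 0.4678386356394654 0.04775019814543568 0.058403655313324476
```

View pics/crop1.png

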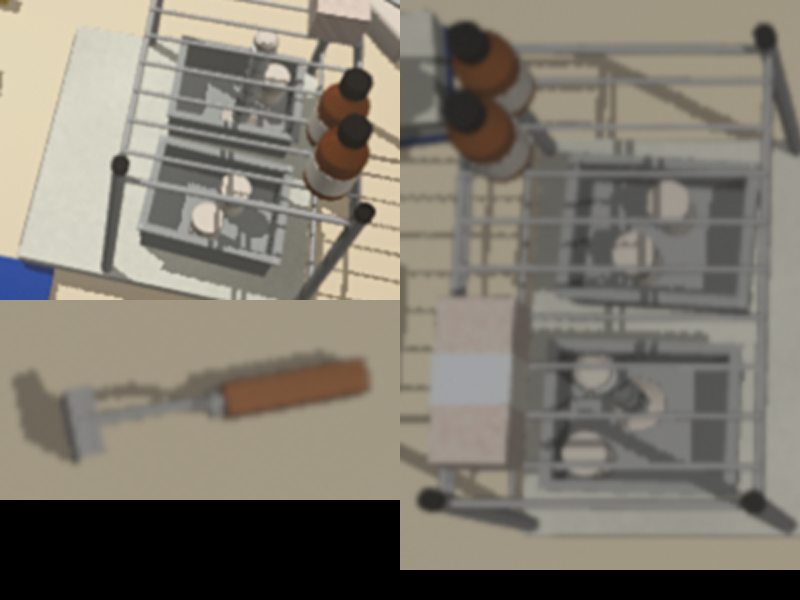

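The crop shows two squat jars in the far tray (larger x). The near tray holds several round things, one of them with a tall stopper in the scene view. I'll confirm that with heights and fit the tray and the shelf.

```bash
python3 - <<'E'
from h import *
np.set_printoptions(precision=3,suppress=True)
for tag in ('s0','t0'):
    W=cloud(load(tag)).reshape(-1,3); W=W[np.isfinite(W[:,2])]
    R=W[(W[:,0]>.33)&(W[:,0]<.78)&(W[:,1]>-.02)&(W[:,1]<.45)]
    print(tag)
    bd=R[(abs(R[:,2]-.041)<.006)]
    for x0 in (.42,.5,.58,.66,.7):
        q=bd[abs(bd[:,0]-x0)<.015]; print(' edge x',x0,np.sort(q[:,1])[:4], )
    print(' board x range',np.percentile(bd[(bd[:,1]<.1)][:,0],[0.2,1,99,99.8]))
    for nm,lo,hi in (('near',.36,.545),('far',.555,.74)):
        l=R[(R[:,0]>lo)&(R[:,0]<hi)&(abs(R[:,2]-.105)<.008)&(R[:,1]>.11)&(R[:,1]<.4)]
        print(nm,len(l),'x',np.percentile(l[:,0],[1,5,50,95,99]),'y',np.percentile(l[:,1],[1,5,50,95,99]))
        if len(l)>10:
            rc=cv2.minAreaRect((l[:,:2]*1000).astype(np.float32)); print('  rect',rc)
            f=[]
            for x0 in np.arange(lo,hi,.015):
                q=l[abs(l[:,0]-x0)<.0075]
                if len(q)>1: f.append((round(x0,3),np.sort(q[:,1])[0],np.sort(q[:,1])[-1]))
            print(np.array(f).T)
        t=R[(R[:,0]>lo)&(R[:,0]<hi)&(R[:,2]>.12)&(R[:,2]<.28)&(R[:,1]>.13)]
        print('  tall pts',len(t)); 
        for z in np.arange(.12,.28,.02):
            q=t[(t[:,2]>=z)&(t[:,2]<z+.02)]
            if len(q): print('   ',round(z,2),len(q),np.median(q,axis=0))
    w=W[(W[:,0]>.62)&(W[:,0]<.8)&(W[:,1]>-.42)&(W[:,1]<-.25)&(W[:,2]>.05)]; print(' wash',w.mean(0),w.min(0),w.max(0))
E
```

```text
s0
 edge x 0.42 [0.006 0.007 0.007 0.008]
 edge x 0.5 [0.005 0.006 0.006 0.006]
 edge x 0.58 [0.003 0.003 0.003 0.004]
 edge x 0.66 [0.001 0.002 0.002 0.003]
 edge x 0.7 [-0.     0.     0.001  0.001]
 board x range [0.366 0.371 0.761 0.763]
near 704 x [0.383 0.402 0.457 0.543 0.545] y [0.134 0.172 0.28  0.378 0.383]
  rect ((462.9564208984375, 256.4914855957031), (257.8792724609375, 164.089111328125), 89.880859375)
[[0.375 0.39  0.405 0.42  0.435 0.45  0.465 0.48  0.495 0.51  0.525 0.54 ]
 [0.133 0.128 0.175 0.174 0.172 0.171 0.171 0.17  0.17  0.169 0.168 0.167]
 [0.372 0.386 0.383 0.383 0.383 0.383 0.38  0.377 0.353 0.351 0.351 0.351]]
  tall pts 414
    0.12 51 [0.506 0.274 0.127]
    0.14 48 [0.506 0.269 0.149]
    0.16 37 [0.505 0.268 0.174]
    0.18 50 [0.506 0.271 0.19 ]
    0.2 57 [0.505 0.271 0.209]
    0.22 37 [0.502 0.267 0.229]
    0.24 127 [0.501 0.274 0.252]
    0.26 7 [0.38  0.134 0.268]
far 1413 x [0.582 0.587 0.672 0.728 0.733] y [0.154 0.16  0.258 0.373 0.377]
  rect ((656.7164306640625, 269.2150573730469), (226.16575622558594, 147.73377990722656), 85.56428527832031)
[... 1049 characters left out ...]
82 0.27  0.149]
    0.16 33 [0.384 0.373 0.171]
    0.18 33 [0.483 0.272 0.189]
    0.2 18 [0.381 0.373 0.208]
    0.22 35 [0.48  0.272 0.23 ]
    0.24 118 [0.49  0.276 0.253]
    0.26 14 [0.374 0.375 0.27 ]
far 1134 x [0.579 0.584 0.653 0.725 0.73 ] y [0.156 0.162 0.261 0.376 0.38 ]
  rect ((656.1630859375, 269.410888671875), (227.046142578125, 150.54647827148438), 86.9648208618164)
[[0.57  0.585 0.6   0.615 0.63  0.645 0.66  0.675 0.69  0.705 0.72  0.735]
 [0.165 0.164 0.161 0.162 0.159 0.159 0.156 0.155 0.155 0.153 0.153 0.276]
 [0.177 0.38  0.38  0.38  0.381 0.38  0.379 0.38  0.381 0.378 0.377 0.376]]
  tall pts 0
 wash [ 0.72  -0.351  0.111] [ 0.684 -0.42   0.05 ] [ 0.8   -0.305  0.205]
```

The near tray is the right one: points up to z≈0.255 at (0.49, 0.274) show the tall cylinder in it. Its lip runs along y≈0.172, turned about −2.6°, and the shelf edge is at y≈0.007. The hook handle's centre is about (0.478, −0.297), yaw about 98.5°. I'll raise the arm first to clear the shelf.

>>> step_arm(
  increments=[
    {"tz": 40},
    {"tz": 45},
    {"tz": 45},
    {"tz": 45},
    {"tz": 45},
    {"tz": 40},
    {"tz": 40},
    {},
  ],
)

```text
$.increments[0]: bad value
```

```bash
python3 - <<'E'
from h import *
np.set_printoptions(precision=3,suppress=True)
s=r.get_state(); print(s['time_s'],s['tcp_pos'],s['eef_rot'],s['joints'],s['contact_force'])
for tag in ('s0','t0'):
    W=cloud(load(tag)).reshape(-1,3); W=W[np.isfinite(W[:,2])]
    P=W[(W[:,0]>.1)&(W[:,0]<.65)&(W[:,1]>-.4)&(W[:,1]<.5)]
    for y in np.arange(-.4,.5,.1):
        q=P[(P[:,1]>=y)&(P[:,1]<y+.1)&(P[:,0]>.25)]; print(round(y,1),np.percentile(q[:,2],99.8),end=' ; ')
    print()
    l=W[(abs(W[:,2]-.105)<.006)&(W[:,0]>.39)&(W[:,0]<.57)]
    f=[]
    for y0 in np.arange(.18,.36,.015):
        q=np.sort(l[abs(l[:,1]-y0)<.0075][:,0]); 
        if len(q)>4: f.append((y0,q[0],q[1],q[-2],q[-1]))
    print(np.array(f))
E
```

```text
0.1 [0.279 0.614 0.225] [179.912  -0.009 -24.404] [ 82.11   20.587   0.637  -0.018 -70.136 -16.508] [-0.434 -0.222 -0.18 ]
-0.4 0.05651712749316573 ; -0.3 0.05591088829928078 ; -0.2 0.056780504431644896 ; -0.1 0.006286989106060597 ; -0.0 0.04575415635952954 ; 0.1 0.3391454128680815 ; 0.2 0.31369436634942266 ; 0.3 0.36588563609813285 ; 0.4 0.06837465948624293 ; 
[[0.18  0.4   0.401 0.545 0.546]
 [0.195 0.402 0.402 0.546 0.547]
 [0.21  0.403 0.403 0.546 0.546]
 [0.225 0.402 0.403 0.548 0.548]
 [0.24  0.403 0.403 0.547 0.548]
 [0.255 0.402 0.404 0.549 0.549]
 [0.27  0.403 0.407 0.548 0.55 ]
 [0.285 0.502 0.506 0.549 0.55 ]
 [0.3   0.434 0.439 0.549 0.549]
 [0.315 0.405 0.406 0.548 0.549]
 [0.33  0.407 0.407 0.55  0.55 ]
 [0.345 0.406 0.407 0.551 0.551]]
-0.4 0.05894265294295269 ; -0.3 0.05789792894524949 ; -0.2 0.05967835943274098 ; -0.1 0.009862445895629197 ; -0.0 0.048469240251167556 ; 0.1 0.3408063611115318 ; 0.2 0.31598491736007345 ; 0.3 0.41474902964756627 ; 0.4 0.06961436905932913 ; 
[[0.18  0.399 0.4   0.542 0.542]
 [0.195 0.4   0.4   0.543 0.543]
 [0.21  0.4   0.4   0.542 0.543]
 [0.225 0.4   0.401 0.542 0.543]
 [0.24  0.401 0.401 0.543 0.545]
 [0.255 0.404 0.404 0.546 0.546]
 [0.27  0.404 0.404 0.546 0.547]
 [0.285 0.404 0.404 0.546 0.547]
 [0.3   0.404 0.405 0.547 0.547]
 [0.315 0.405 0.405 0.547 0.547]
 [0.33  0.405 0.405 0.548 0.548]
 [0.345 0.405 0.405 0.547 0.548]]
```

>>> step_arm(
  increments=[
    {"tx": 0,"ty": 0,"tz": 40,"ax": 0,"ay": 0,"az": 0,"claw": 1},
    {"tx": 0,"ty": 0,"tz": 45,"ax": 0,"ay": 0,"az": 0,"claw": 1},
    {"tx": 0,"ty": 0,"tz": 45,"ax": 0,"ay": 0,"az": 0,"claw": 1},
    {"tx": 0,"ty": 0,"tz": 45,"ax": 0,"ay": 0,"az": 0,"claw": 1},
    {"tx": 0,"ty": 0,"tz": 45,"ax": 0,"ay": 0,"az": 0,"claw": 1},
    {"tx": 0,"ty": 0,"tz": 40,"ax": 0,"ay": 0,"az": 0,"claw": 1},
    {"tx": 0,"ty": 0,"tz": 30,"ax": 0,"ay": 0,"az": 0,"claw": 1},
    {"tx": 0,"ty": 0,"tz": 0,"ax": 0,"ay": 0,"az": 0,"claw": 1},
  ],
)

```text
time_s: 0.9
tcp_pos: [0.2794, 0.615, 0.5201]
eef_rot: [-179.6, 0.0, -24.4]
contact_force: [-0.3, 0.1, -0.5]
gripper_width: 0.0875
```

>>> step_arm(
  increments=[
    {"tx": 20,"ty": -36,"tz": 0,"ax": 0,"ay": 0,"az": -2.4,"claw": 1},
    {"tx": 20,"ty": -38,"tz": 0,"ax": 0,"ay": 0,"az": -2.4,"claw": 1},
    {"tx": 20,"ty": -38,"tz": 0,"ax": 0,"ay": 0,"az": -2.4,"claw": 1},
    {"tx": 20,"ty": -38,"tz": 0,"ax": 0,"ay": 0,"az": -2.4,"claw": 1},
    {"tx": 20,"ty": -38,"tz": 0,"ax": 0,"ay": 0,"az": -2.4,"claw": 1},
    {"tx": 20,"ty": -38,"tz": 0,"ax": 0,"ay": 0,"az": -2.4,"claw": 1},
    {"tx": 20,"ty": -38,"tz": 0,"ax": 0,"ay": 0,"az": -2.4,"claw": 1},
    {"tx": 20,"ty": -38,"tz": 0,"ax": 0,"ay": 0,"az": -2.4,"claw": 1},
    {"tx": 20,"ty": -38,"tz": 0,"ax": 0,"ay": 0,"az": -2.4,"claw": 1},
    {"tx": 19,"ty": -38,"tz": 0,"ax": 0,"ay": 0,"az": -2.4,"claw": 1},
    {"tx": 0,"ty": -38,"tz": 0,"ax": 0,"ay": 0,"az": -2.4,"claw": 1},
    {"tx": 0,"ty": -38,"tz": 0,"ax": 0,"ay": 0,"az": -2.4,"claw": 1},
  ],
)

```text
time_s: 2.1
tcp_pos: [0.4779, 0.1591, 0.5142]
eef_rot: [179.9, 0.0, -53.3]
contact_force: [0.2, -0.2, 0.1]
gripper_width: 0.0878
```

>>> step_arm(
  increments=[
    {"tx": 0,"ty": -38,"tz": 0,"ax": 0,"ay": 0,"az": -2.4,"claw": 1},
    {"tx": 0,"ty": -38,"tz": 0,"ax": 0,"ay": 0,"az": -2.4,"claw": 1},
    {"tx": 0,"ty": -38,"tz": 0,"ax": 0,"ay": 0,"az": -2.4,"claw": 1},
    {"tx": 0,"ty": -38,"tz": 0,"ax": 0,"ay": 0,"az": -2.4,"claw": 1},
    {"tx": 0,"ty": -38,"tz": 0,"ax": 0,"ay": 0,"az": -2.4,"claw": 1},
    {"tx": 0,"ty": -38,"tz": 0,"ax": 0,"ay": 0,"az": -2.4,"claw": 1},
    {"tx": 0,"ty": -38,"tz": 0,"ax": 0,"ay": 0,"az": -2.4,"claw": 1},
    {"tx": 0,"ty": -38,"tz": 0,"ax": 0,"ay": 0,"az": -2.4,"claw": 1},
    {"tx": 0,"ty": -38,"tz": 0,"ax": 0,"ay": 0,"az": -2.4,"claw": 1},
    {"tx": 0,"ty": -38,"tz": 0,"ax": 0,"ay": 0,"az": -2.4,"claw": 1},
    {"tx": 0,"ty": -38,"tz": 0,"ax": 0,"ay": 0,"az": -2.4,"claw": 1},
    {"tx": 0,"ty": -38,"tz": 0,"ax": 0,"ay": 0,"az": -2.0,"claw": 1},
  ],
)

```text
time_s: 3.3
tcp_pos: [0.4774, -0.2968, 0.5147]
eef_rot: [180.0, 0.0, -81.7]
contact_force: [0.6, 1.0, 0.3]
gripper_width: 0.0875
```

>>> step_arm(
  increments=[
    {"tx": 0,"ty": 0,"tz": -40,"ax": 0,"ay": 0,"az": 0,"claw": 1},
    {"tx": 0,"ty": 0,"tz": -45,"ax": 0,"ay": 0,"az": 0,"claw": 1},
    {"tx": 0,"ty": 0,"tz": -45,"ax": 0,"ay": 0,"az": 0,"claw": 1},
    {"tx": 0,"ty": 0,"tz": -45,"ax": 0,"ay": 0,"az": 0,"claw": 1},
    {"tx": 0,"ty": 0,"tz": -45,"ax": 0,"ay": 0,"az": 0,"claw": 1},
    {"tx": 0,"ty": 0,"tz": -45,"ax": 0,"ay": 0,"az": 0,"claw": 1},
    {"tx": 0,"ty": 0,"tz": -45,"ax": 0,"ay": 0,"az": 0,"claw": 1},
    {"tx": 0,"ty": 0,"tz": -45,"ax": 0,"ay": 0,"az": 0,"claw": 1},
    {"tx": 0,"ty": 0,"tz": -45,"ax": 0,"ay": 0,"az": 0,"claw": 1},
    {"tx": 0,"ty": 0,"tz": -20,"ax": 0,"ay": 0,"az": 0,"claw": 1},
    {"tx": 0,"ty": 0,"tz": 0,"ax": 0,"ay": 0,"az": 0,"claw": 1},
  ],
)

```text
time_s: 4.4
tcp_pos: [0.4748, -0.2944, 0.0916]
eef_rot: [179.6, 0.2, -81.6]
contact_force: [-1.1, -0.3, -0.2]
gripper_width: 0.0876
```

```bash
python3 - <<'E'
from h import *
c=cap('scene','s1'); im=c['image'][110:270,170:370]
cv2.imwrite('pics/s1c.png',cv2.resize(im,None,fx=3,fy=3,interpolation=cv2.INTER_CUBIC))
s=r.get_state(); print(s['tcp_pos'],s['eef_rot'],s['joints'])
E
```

```text
[ 0.47654763 -0.29506188  0.09401326] [ 1.79787765e+02  7.66990147e-02 -8.15978149e+01] [-1.17528886e+01  1.69709390e+01 -2.35242511e+01  1.47624709e-03
 -4.97304762e+01  2.01542593e+01]
```

View pics/s1c.png

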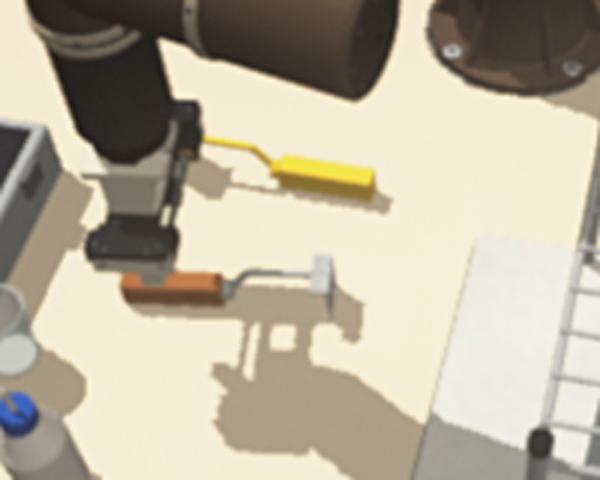

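The gripper hangs over the middle of the handle at about (150,285) in the crop. The jaws straddle it, the blade is at (320,280), and the yellow look-alike is clear of the gripper. Going down to grip.

>>> step_arm(
  increments=[
    {"tx": 1,"ty": -1,"tz": -25,"ax": 0,"ay": 0,"az": 0,"claw": 1},
    {"tx": 0,"ty": 0,"tz": -25,"ax": 0,"ay": 0,"az": 0,"claw": 1},
    {"tx": 0,"ty": 0,"tz": -15,"ax": 0,"ay": 0,"az": 0,"claw": 1},
    {"tx": 0,"ty": 0,"tz": -5,"ax": 0,"ay": 0,"az": 0,"claw": 1},
    {"tx": 0,"ty": 0,"tz": 0,"ax": 0,"ay": 0,"az": 0,"claw": 1},
    {"tx": 0,"ty": 0,"tz": 0,"ax": 0,"ay": 0,"az": 0,"claw": 1},
  ],
  newtons=40,
)

```text
time_s: 5.05
tcp_pos: [0.4799, -0.2966, 0.027]
eef_rot: [-179.9, -0.1, -81.6]
contact_force: [-0.5, 0.1, -0.0]
gripper_width: 0.0876
```

>>> step_arm(
  increments=[
    {"tx": 0,"ty": 0,"tz": -3,"ax": 0,"ay": 0,"az": 0,"claw": 0.2},
    {"tx": 0,"ty": 0,"tz": 0,"ax": 0,"ay": 0,"az": 0,"claw": -0.2},
    {"tx": 0,"ty": 0,"tz": 0,"ax": 0,"ay": 0,"az": 0,"claw": -1},
    {"tx": 0,"ty": 0,"tz": 0,"ax": 0,"ay": 0,"az": 0,"claw": -1},
    {"tx": 0,"ty": 0,"tz": 0,"ax": 0,"ay": 0,"az": 0,"claw": -1},
    {"tx": 0,"ty": 0,"tz": 0,"ax": 0,"ay": 0,"az": 0,"claw": -1},
    {"tx": 0,"ty": 0,"tz": 0,"ax": 0,"ay": 0,"az": 0,"claw": -1},
  ],
  newtons=40,
)

```text
time_s: 5.75
tcp_pos: [0.4788, -0.2963, 0.0225]
eef_rot: [180.0, 0.0, -81.6]
contact_force: [0.1, -0.2, 0.6]
gripper_width: 0.0376
```

```bash
python3 -c "
from h import *
s=r.get_state(); print(s['time_s'],s['tcp_pos'],s['eef_rot'],s['contact_force'],s['gripper_width'])"
```

```text
5.75 [ 0.47880995 -0.29629171  0.02245496] [ 1.79997287e+02  5.32979581e-04 -8.15962909e+01] [ 0.10160186 -0.21289563  0.56265656] 0.037604298209275994
```

>>> step_arm(
  increments=[
    {"tx": 0,"ty": 0,"tz": 0,"ax": 0,"ay": 0,"az": 0,"claw": -1},
    {"tx": 0,"ty": 0,"tz": 0,"ax": 0,"ay": 0,"az": 0,"claw": -1},
    {"tx": 0,"ty": 0,"tz": 0,"ax": 0,"ay": 0,"az": 0,"claw": -1},
    {"tx": 0,"ty": 0,"tz": 0,"ax": 0,"ay": 0,"az": 0,"claw": -1},
    {"tx": 0,"ty": 0,"tz": 0,"ax": 0,"ay": 0,"az": 0,"claw": -1},
  ],
)

```text
time_s: 6.25
tcp_pos: [0.479, -0.2963, 0.0225]
eef_rot: [-180.0, -0.0, -81.6]
contact_force: [0.3, 0.3, 0.6]
gripper_width: 0.0256
```

>>> step_arm(
  increments=[
    {"tx": 0,"ty": 0,"tz": 10,"ax": 0,"ay": 0,"az": 0,"claw": -1},
    {"tx": 0,"ty": 0,"tz": 25,"ax": 0,"ay": 0,"az": 0,"claw": -1},
    {"tx": 0,"ty": 0,"tz": 35,"ax": 0,"ay": 0,"az": 0,"claw": -1},
    {"tx": 0,"ty": 10,"tz": 35,"ax": 0,"ay": 0,"az": -1.3,"claw": -1},
    {"tx": -2,"ty": 25,"tz": 25,"ax": 0,"ay": 0,"az": -1.3,"claw": -1},
    {"tx": -2,"ty": 40,"tz": 5,"ax": 0,"ay": 0,"az": -1.4,"claw": -1},
    {"tx": -2,"ty": 40,"tz": 0,"ax": 0,"ay": 0,"az": -1.3,"claw": -1},
    {"tx": -2,"ty": 40,"tz": 0,"ax": 0,"ay": 0,"az": -1.3,"claw": -1},
    {"tx": -2,"ty": 40,"tz": 0,"ax": 0,"ay": 0,"az": -1.3,"claw": -1},
    {"tx": -2,"ty": 30,"tz": 0,"ax": 0,"ay": 0,"az": -1.3,"claw": -1},
    {"tx": 0,"ty": 15,"tz": 0,"ax": 0,"ay": 0,"az": -1.3,"claw": -1},
    {"tx": 0,"ty": 0,"tz": 0,"ax": 0,"ay": 0,"az": 0,"claw": -1},
  ],
)

```text
time_s: 7.45
tcp_pos: [0.4664, -0.0548, 0.1581]
eef_rot: [-180.0, 0.0, -92.0]
contact_force: [0.5, -0.3, -1.7]
gripper_width: 0.0256
```

```bash
python3 - <<'E'
from h import *
np.set_printoptions(precision=3,suppress=True)
a=cap('scene','s2'); b=cap('top','t2')
s=r.get_state(); print(s['time_s'],s['tcp_pos'],s['eef_rot'],s['contact_force'],s['gripper_width'])
A=cv2.resize(a['image'][100:300,240:440],(400,400),interpolation=cv2.INTER_CUBIC)
B=cv2.resize(b['image'][110:310,200:400],(400,400),interpolation=cv2.INTER_CUBIC)
cv2.imwrite('pics/c2.png',np.hstack([A,B]))
# hook blade: points ahead of the gripper, z .1-.2
for n,c in (('s',a),('t',b)):
    W=cloud(c).reshape(-1,3); P=W[(W[:,0]>.42)&(W[:,0]<.52)&(W[:,1]>0.03)&(W[:,1]<.15)&(W[:,2]>.1)&(W[:,2]<.25)]
    for y in np.arange(.03,.15,.01):
        q=P[(P[:,1]>=y)&(P[:,1]<y+.01)]
        if len(q): print(n,round(y,2),len(q),q.min(0),q.max(0),np.median(q,0))
E
```

```text
7.55 [ 0.467 -0.056  0.158] [179.995  -0.002 -92.01 ] [-0.335 -0.06  -2.172] 0.025477286656219136
s 0.03 12 [0.468 0.03  0.182] [0.474 0.039 0.19 ] [0.472 0.035 0.187]
s 0.04 10 [0.467 0.041 0.183] [0.475 0.048 0.191] [0.473 0.045 0.188]
s 0.05 12 [0.469 0.05  0.183] [0.478 0.06  0.192] [0.473 0.055 0.188]
s 0.06 11 [0.467 0.061 0.182] [0.475 0.07  0.193] [0.473 0.064 0.188]
s 0.07 12 [0.468 0.07  0.183] [0.476 0.079 0.191] [0.474 0.075 0.188]
s 0.08 12 [0.469 0.081 0.183] [0.476 0.09  0.19 ] [0.473 0.085 0.188]
s 0.09 36 [0.449 0.09  0.183] [0.497 0.1   0.191] [0.474 0.097 0.188]
s 0.1 56 [0.448 0.1   0.184] [0.499 0.11  0.192] [0.475 0.105 0.188]
s 0.11 45 [0.451 0.11  0.135] [0.499 0.115 0.192] [0.481 0.113 0.185]
```

View pics/c2.png

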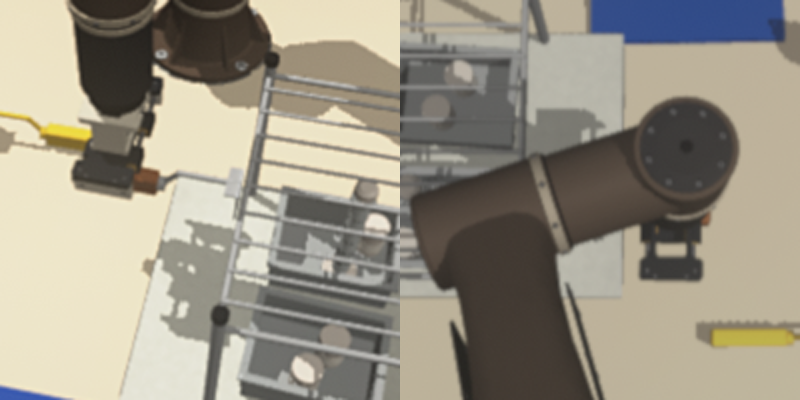

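The hook is held level, with the blade at about (235,182) on the left and just in front of the deck. On the right the forearm leans over the shelf, so I'll check its height above the deck before going further.

```bash
python3 - <<'E'
from h import *
np.set_printoptions(precision=3,suppress=True)
W=cloud(load('t2'))
for (u,v) in [(345-2,182),(300,200),(270,205),(240,235),(215,215),(210,230),(240,180)]: print((u,v),W[v,u])
P=W[np.isfinite(W[...,2])&(W[...,2]>.42)]; P=P[(P[:,1]>0.05)&(P[:,1]<.6)&(P[:,0]<.75)]
for y in np.arange(.05,.6,.05):
    q=P[(P[:,1]>=y)&(P[:,1]<y+.05)]
    if len(q): print(round(y,2),len(q),q.min(0),q.max(0))
print(r.get_state()['joints'])
E
```

```text
(343, 182) [ 0.465 -0.055  0.604]
(300, 200) [0.438 0.023 0.581]
(270, 205) [0.428 0.078 0.588]
(240, 235) [0.372 0.129 0.611]
(215, 215) [0.413 0.18  0.581]
(210, 230) [0.385 0.188 0.585]
(240, 180) [0.583 0.208 0.104]
0.05 6503 [0.126 0.05  0.535] [0.476 0.1   0.794]
0.1 3450 [0.159 0.1   0.549] [0.465 0.15  0.743]
0.15 1079 [0.302 0.15  0.537] [0.45  0.2   0.631]
0.2 7 [0.42  0.2   0.554] [0.433 0.204 0.572]
0.3 248 [0.647 0.325 0.42 ] [0.732 0.35  0.428]
0.35 25 [0.652 0.35  0.42 ] [0.727 0.355 0.427]
[ 17.218   4.414 -29.947   0.    -55.644 -19.228]
```

There is ample clearance: the forearm's underside is near 0.48 m and the posts reach 0.34 m. Moving the blade over the lip and down.

>>> step_arm(
  increments=[
    {"tx": 0,"ty": 10,"tz": 0,"ax": 0,"ay": 0,"az": 0,"claw": -1},
    {"tx": 0,"ty": 20,"tz": 0,"ax": 0,"ay": 0,"az": 0,"claw": -1},
    {"tx": 0,"ty": 25,"tz": 0,"ax": 0,"ay": 0,"az": 0,"claw": -1},
    {"tx": 0,"ty": 20,"tz": 0,"ax": 0,"ay": 0,"az": 0,"claw": -1},
    {"tx": 0,"ty": 10,"tz": 0,"ax": 0,"ay": 0,"az": 0,"claw": -1},
    {"tx": 0,"ty": 5,"tz": 0,"ax": 0,"ay": 0,"az": 0,"claw": -1},
    {"tx": 0,"ty": 0,"tz": 0,"ax": 0,"ay": 0,"az": 0,"claw": -1},
    {"tx": 0,"ty": 0,"tz": 0,"ax": 0,"ay": 0,"az": 0,"claw": -1},
  ],
)

```text
time_s: 8.35
tcp_pos: [0.4667, 0.0332, 0.1574]
eef_rot: [180.0, -0.0, -92.1]
contact_force: [0.4, -0.7, -1.8]
gripper_width: 0.0255
```

```bash
python3 - <<'E'
from h import *
np.set_printoptions(precision=3,suppress=True)
a=cap('scene','s3')
s=r.get_state(); print(s['time_s'],s['tcp_pos'],s['eef_rot'],s['contact_force'],s['gripper_width'])
A=cv2.resize(a['image'][130:280,300:460],(640,600),interpolation=cv2.INTER_CUBIC)
cv2.imwrite('pics/c3.png',A)
W=cloud(a).reshape(-1,3); P=W[(W[:,0]>.42)&(W[:,0]<.52)&(W[:,1]>0.1)&(W[:,1]<.225)&(W[:,2]>.125)&(W[:,2]<.21)]
for y in np.arange(.1,.23,.01):
    q=P[(P[:,1]>=y)&(P[:,1]<y+.01)]
    if len(q): print(round(y,2),len(q),q.min(0),q.max(0),np.median(q,0))
l=W[(abs(W[:,2]-.105)<.006)&(W[:,0]>.41)&(W[:,0]<.54)]
for x0 in np.arange(.42,.54,.02):
    q=np.sort(l[abs(l[:,0]-x0)<.01][:,1]); print(round(x0,2),q[:3])
E
```

```text
8.4 [0.467 0.033 0.157] [179.979  -0.012 -92.135] [ 0.288 -0.711 -1.646] 0.025498228989538275
0.1 13 [0.47  0.101 0.165] [0.477 0.11  0.183] [0.473 0.105 0.175]
0.11 11 [0.47  0.11  0.178] [0.476 0.118 0.189] [0.473 0.114 0.186]
0.12 1 [0.474 0.129 0.182] [0.474 0.129 0.182] [0.474 0.129 0.182]
0.13 4 [0.466 0.13  0.186] [0.476 0.139 0.189] [0.47  0.134 0.187]
0.14 4 [0.469 0.142 0.182] [0.475 0.146 0.188] [0.472 0.144 0.185]
0.15 6 [0.467 0.15  0.18 ] [0.475 0.16  0.19 ] [0.471 0.156 0.186]
0.16 3 [0.472 0.162 0.183] [0.475 0.169 0.19 ] [0.472 0.167 0.19 ]
0.17 5 [0.468 0.172 0.184] [0.478 0.179 0.189] [0.476 0.175 0.186]
0.18 38 [0.447 0.182 0.183] [0.496 0.19  0.192] [0.471 0.186 0.188]
0.19 56 [0.448 0.19  0.131] [0.499 0.2   0.191] [0.481 0.196 0.187]
0.2 19 [0.448 0.2   0.143] [0.5   0.203 0.189] [0.482 0.201 0.185]
0.42 [-1.071 -1.071 -1.07 ]
0.44 [-1.086 -1.077 -1.073]
0.46 [-1.127 -1.124 -1.122]
0.48 [-0.692 -0.691 -0.69 ]
0.5 [-0.699 -0.697 -0.697]
0.52 [-0.699 -0.693 -0.689]
0.54 [-0.698 -0.697 -0.696]
```

View pics/c3.png

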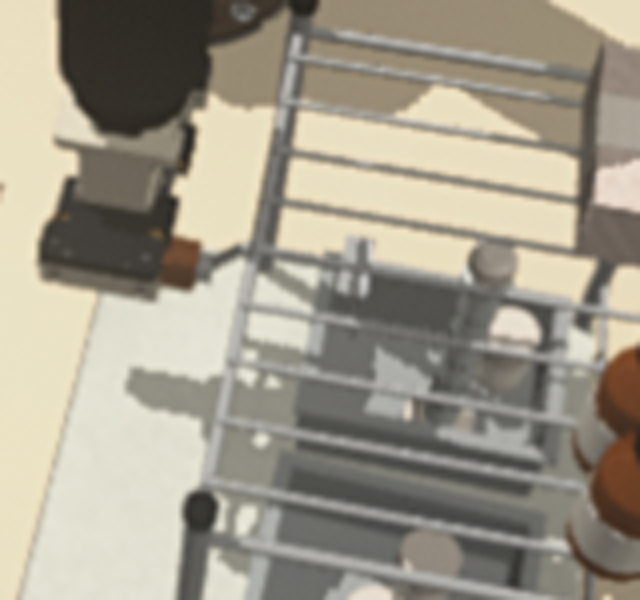

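The blade is behind the lip at about (358,265) in the crop, y≈0.2015 against the wall's inner face at about 0.182. Lowering by 59 mm.

>>> step_arm(
  increments=[
    {"tx": 0,"ty": 0,"tz": -10,"ax": 0,"ay": 0,"az": 0,"claw": -1},
    {"tx": 0,"ty": 0,"tz": -15,"ax": 0,"ay": 0,"az": 0,"claw": -1},
    {"tx": 0,"ty": 0,"tz": -15,"ax": 0,"ay": 0,"az": 0,"claw": -1},
    {"tx": 0,"ty": 0,"tz": -12,"ax": 0,"ay": 0,"az": 0,"claw": -1},
    {"tx": 0,"ty": 0,"tz": -7,"ax": 0,"ay": 0,"az": 0,"claw": -1},
    {"tx": 0,"ty": 0,"tz": 0,"ax": 0,"ay": 0,"az": 0,"claw": -1},
    {"tx": 0,"ty": 0,"tz": 0,"ax": 0,"ay": 0,"az": 0,"claw": -1},
    {"tx": 0,"ty": 0,"tz": 0,"ax": 0,"ay": 0,"az": 0,"claw": -1},
  ],
)

```text
time_s: 9.2
tcp_pos: [0.4672, 0.0338, 0.099]
eef_rot: [-179.9, 0.0, -92.1]
contact_force: [-0.3, 0.2, -1.6]
gripper_width: 0.0254
```

>>> step_arm(
  increments=[
    {"tx": 0,"ty": -2,"tz": 0,"ax": 0,"ay": 0,"az": 0,"claw": -1},
    {"tx": 0,"ty": -3,"tz": 0,"ax": 0,"ay": 0,"az": 0,"claw": -1},
    {"tx": 0,"ty": -3,"tz": 0,"ax": 0,"ay": 0,"az": 0,"claw": -1},
    {"tx": 0,"ty": -2,"tz": 0,"ax": 0,"ay": 0,"az": 0,"claw": -1},
    {"tx": 0,"ty": -1,"tz": 0,"ax": 0,"ay": 0,"az": 0,"claw": -1},
    {"tx": 0,"ty": -1,"tz": 0,"ax": 0,"ay": 0,"az": 0,"claw": -1},
    {"tx": 0,"ty": -1,"tz": 0,"ax": 0,"ay": 0,"az": 0,"claw": -1},
    {"tx": 0,"ty": -1,"tz": 0,"ax": 0,"ay": 0,"az": 0,"claw": -1},
    {"tx": 0,"ty": -1,"tz": 0,"ax": 0,"ay": 0,"az": 0,"claw": -1},
    {"tx": 0,"ty": -1,"tz": 0,"ax": 0,"ay": 0,"az": 0,"claw": -1},
    {"tx": 0,"ty": -1,"tz": 0,"ax": 0,"ay": 0,"az": 0,"claw": -1},
    {"tx": 0,"ty": -1,"tz": 0,"ax": 0,"ay": 0,"az": 0,"claw": -1},
  ],
)

```text
time_s: 10.4
tcp_pos: [0.4668, 0.0156, 0.0985]
eef_rot: [180.0, -0.0, -92.1]
contact_force: [-0.1, -0.7, -2.6]
gripper_width: 0.0256
```

>>> step_arm(
  increments=[
    {"tx": 0,"ty": -1,"tz": 0,"ax": 0,"ay": 0,"az": 0,"claw": -1},
    {"tx": 0,"ty": -1,"tz": 0,"ax": 0,"ay": 0,"az": 0,"claw": -1},
    {"tx": 0,"ty": -1,"tz": 0,"ax": 0,"ay": 0,"az": 0,"claw": -1},
    {"tx": 0,"ty": -1,"tz": 0,"ax": 0,"ay": 0,"az": 0,"claw": -1},
    {"tx": 0,"ty": -1,"tz": 0,"ax": 0,"ay": 0,"az": 0,"claw": -1},
    {"tx": 0,"ty": -1,"tz": 0,"ax": 0,"ay": 0,"az": 0,"claw": -1},
    {"tx": 0,"ty": -1,"tz": 0,"ax": 0,"ay": 0,"az": 0,"claw": -1},
    {"tx": 0,"ty": -1,"tz": 0,"ax": 0,"ay": 0,"az": 0,"claw": -1},
  ],
)

```text
time_s: 11.2
tcp_pos: [0.4668, 0.0076, 0.0985]
eef_rot: [-180.0, 0.0, -92.1]
contact_force: [-0.7, 3.0, -2.0]
gripper_width: 0.0256
```

Contact with the wall: a steady drag force of about 3 N. Dragging on gently.

>>> step_arm(
  increments=[
    {"tx": 0,"ty": -2,"tz": 0,"ax": 0,"ay": 0,"az": 0,"claw": -1},
    {"tx": 0,"ty": -3,"tz": 0,"ax": 0,"ay": 0,"az": 0,"claw": -1},
    {"tx": 0,"ty": -3,"tz": 0,"ax": 0,"ay": 0,"az": 0,"claw": -1},
    {"tx": 0,"ty": -4,"tz": 0,"ax": 0,"ay": 0,"az": 0,"claw": -1},
    {"tx": 0,"ty": -4,"tz": 0,"ax": 0,"ay": 0,"az": 0,"claw": -1},
    {"tx": 0,"ty": -4,"tz": 0,"ax": 0,"ay": 0,"az": 0,"claw": -1},
    {"tx": 0,"ty": -4,"tz": 0,"ax": 0,"ay": 0,"az": 0,"claw": -1},
    {"tx": 0,"ty": -4,"tz": 0,"ax": 0,"ay": 0,"az": 0,"claw": -1},
    {"tx": 0,"ty": -4,"tz": 0,"ax": 0,"ay": 0,"az": 0,"claw": -1},
    {"tx": 0,"ty": -4,"tz": 0,"ax": 0,"ay": 0,"az": 0,"claw": -1},
    {"tx": 0,"ty": -4,"tz": 0,"ax": 0,"ay": 0,"az": 0,"claw": -1},
    {"tx": 0,"ty": -4,"tz": 0,"ax": 0,"ay": 0,"az": 0,"claw": -1},
  ],
)

```text
time_s: 12.4
tcp_pos: [0.4668, -0.0367, 0.0985]
eef_rot: [180.0, -0.0, -92.1]
contact_force: [0.6, 4.1, -2.6]
gripper_width: 0.0255
```

>>> step_arm(
  increments=[
    {"tx": 0,"ty": -4,"tz": 0,"ax": 0,"ay": 0,"az": 0,"claw": -1},
    {"tx": 0,"ty": -4,"tz": 0,"ax": 0,"ay": 0,"az": 0,"claw": -1},
    {"tx": 0,"ty": -4,"tz": 0,"ax": 0,"ay": 0,"az": 0,"claw": -1},
    {"tx": 0,"ty": -4,"tz": 0,"ax": 0,"ay": 0,"az": 0,"claw": -1},
    {"tx": 0,"ty": -4,"tz": 0,"ax": 0,"ay": 0,"az": 0,"claw": -1},
    {"tx": 0,"ty": -4,"tz": 0,"ax": 0,"ay": 0,"az": 0,"claw": -1},
    {"tx": 0,"ty": -4,"tz": 0,"ax": 0,"ay": 0,"az": 0,"claw": -1},
    {"tx": 0,"ty": -4,"tz": 0,"ax": 0,"ay": 0,"az": 0,"claw": -1},
    {"tx": 0,"ty": -4,"tz": 0,"ax": 0,"ay": 0,"az": 0,"claw": -1},
    {"tx": 0,"ty": -3,"tz": 0,"ax": 0,"ay": 0,"az": 0,"claw": -1},
    {"tx": 0,"ty": -2,"tz": 0,"ax": 0,"ay": 0,"az": 0,"claw": -1},
    {"tx": 0,"ty": -1,"tz": 0,"ax": 0,"ay": 0,"az": 0,"claw": -1},
  ],
)

```text
time_s: 13.6
tcp_pos: [0.4668, -0.0785, 0.0984]
eef_rot: [180.0, -0.0, -92.1]
contact_force: [0.6, 3.6, -3.1]
gripper_width: 0.0253
```

```bash
cat > m.py <<'E'
from h import *
import sys
np.set_printoptions(precision=3,suppress=True)
tag=sys.argv[1]
a=cap('scene','s'+tag)
s=r.get_state(); print(s['time_s'],s['tcp_pos'],s['eef_rot'],s['contact_force'],s['gripper_width'])
cv2.imwrite(f'pics/c{tag}.png',cv2.resize(a['image'][110:290,250:490],(800,600),interpolation=cv2.INTER_CUBIC))
W=cloud(a).reshape(-1,3); W=W[(W[:,1]>-.05)&(W[:,1]<.45)]
for x0 in np.arange(.41,.54,.02):
    q=np.sort(W[(abs(W[:,0]-x0)<.008)&(abs(W[:,2]-.105)<.006)][:,1]); e=np.sort(W[(abs(W[:,0]-x0)<.01)&(abs(W[:,2]-.041)<.006)][:,1])
    print(round(x0,2),'lip',q[:4],'edge',e[:3])
x0=W[(abs(W[:,0]-.65)<.06)&(abs(W[:,2]-.105)<.006)]; print('far tray lip',np.percentile(x0[:,1],[1,5]))
for z in (.13,.16,.19,.22,.245):
    q=W[(W[:,0]>.42)&(W[:,0]<.55)&(abs(W[:,2]-z)<.012)&(W[:,1]>.03)]
    if len(q): print('cyl',z,len(q),np.median(q,0))
E
python3 m.py 4
```

```text
13.65 [ 0.467 -0.079  0.098] [179.995  -0.008 -92.101] [-0.673  2.898 -2.275] 0.025915758887854374
0.41 lip [0.079 0.079 0.08  0.081] edge [0.008 0.008 0.011]
0.43 lip [0.078 0.079 0.079 0.081] edge [0.006 0.007 0.008]
0.45 lip [-0.046  0.204  0.207  0.207] edge [0.006 0.006 0.006]
0.47 lip [-0.049 -0.048 -0.047 -0.046] edge [0.006 0.007 0.008]
0.49 lip [-0.04  -0.037 -0.037 -0.034] edge [0.006 0.007 0.008]
0.51 lip [0.075 0.076 0.076 0.077] edge [0.005 0.005 0.005]
0.53 lip [0.075 0.075 0.076 0.076] edge [0.005 0.006 0.006]
far tray lip [0.154 0.159]
cyl 0.13 194 [0.476 0.081 0.128]
cyl 0.16 28 [0.506 0.181 0.158]
cyl 0.19 48 [0.506 0.18  0.19 ]
cyl 0.22 43 [0.506 0.18  0.219]
cyl 0.245 123 [0.502 0.181 0.252]
```

View pics/c4.png

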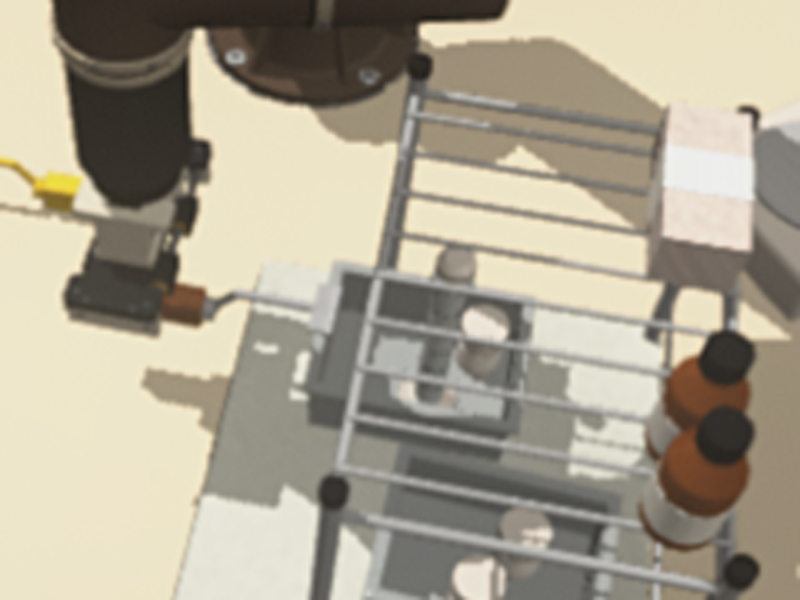

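The tray is following, with its front at about (325,330) in the crop, and the cylinder stands upright at (450,320). The lip is at y≈0.0765 and the edge at 0.0065, so 70 mm remain.

>>> step_arm(
  increments=[
    {"tx": 0,"ty": -2,"tz": 0,"ax": 0,"ay": 0,"az": 0,"claw": -1},
    {"tx": 0,"ty": -3,"tz": 0,"ax": 0,"ay": 0,"az": 0,"claw": -1},
    {"tx": 0,"ty": -4,"tz": 0,"ax": 0,"ay": 0,"az": 0,"claw": -1},
    {"tx": 0,"ty": -4,"tz": 0,"ax": 0,"ay": 0,"az": 0,"claw": -1},
    {"tx": 0,"ty": -4,"tz": 0,"ax": 0,"ay": 0,"az": 0,"claw": -1},
    {"tx": 0,"ty": -4,"tz": 0,"ax": 0,"ay": 0,"az": 0,"claw": -1},
    {"tx": 0,"ty": -4,"tz": 0,"ax": 0,"ay": 0,"az": 0,"claw": -1},
    {"tx": 0,"ty": -4,"tz": 0,"ax": 0,"ay": 0,"az": 0,"claw": -1},
    {"tx": 0,"ty": -4,"tz": 0,"ax": 0,"ay": 0,"az": 0,"claw": -1},
    {"tx": 0,"ty": -4,"tz": 0,"ax": 0,"ay": 0,"az": 0,"claw": -1},
    {"tx": 0,"ty": -4,"tz": 0,"ax": 0,"ay": 0,"az": 0,"claw": -1},
    {"tx": 0,"ty": -4,"tz": 0,"ax": 0,"ay": 0,"az": 0,"claw": -1},
  ],
)

```text
time_s: 14.85
tcp_pos: [0.4668, -0.1236, 0.0984]
eef_rot: [180.0, -0.0, -92.1]
contact_force: [-0.2, 4.2, -1.9]
gripper_width: 0.0255
```

>>> step_arm(
  increments=[
    {"tx": 0,"ty": -4,"tz": 0,"ax": 0,"ay": 0,"az": 0,"claw": -1},
    {"tx": 0,"ty": -4,"tz": 0,"ax": 0,"ay": 0,"az": 0,"claw": -1},
    {"tx": 0,"ty": -4,"tz": 0,"ax": 0,"ay": 0,"az": 0,"claw": -1},
    {"tx": 0,"ty": -4,"tz": 0,"ax": 0,"ay": 0,"az": 0,"claw": -1},
    {"tx": 0,"ty": -3,"tz": 0,"ax": 0,"ay": 0,"az": 0,"claw": -1},
    {"tx": 0,"ty": -2,"tz": 0,"ax": 0,"ay": 0,"az": 0,"claw": -1},
    {"tx": 0,"ty": -1,"tz": 0,"ax": 0,"ay": 0,"az": 0,"claw": -1},
    {"tx": 0,"ty": 0,"tz": 0,"ax": 0,"ay": 0,"az": 0,"claw": -1},
    {"tx": 0,"ty": 0,"tz": 0,"ax": 0,"ay": 0,"az": 0,"claw": -1},
    {"tx": 0,"ty": 0,"tz": 0,"ax": 0,"ay": 0,"az": 0,"claw": -1},
    {"tx": 0,"ty": 0,"tz": 0,"ax": 0,"ay": 0,"az": 0,"claw": -1},
  ],
)

```text
time_s: 15.95
tcp_pos: [0.4668, -0.1455, 0.0986]
eef_rot: [180.0, -0.0, -92.1]
contact_force: [-0.3, 0.3, -2.2]
gripper_width: 0.0254
```

```bash
python3 m.py 5
```

```text
16.0 [ 0.467 -0.145  0.099] [-179.995   -0.016  -92.094] [-0.086  0.548 -1.904] 0.025518878970954163
0.41 lip [0.012 0.013 0.013 0.014] edge [0.022 0.023 0.024]
0.43 lip [0.012 0.015 0.017 0.018] edge [0.021 0.022 0.022]
0.45 lip [0.024 0.024 0.136 0.136] edge [0.021 0.021 0.021]
0.47 lip [0.023 0.023 0.023 0.153] edge [0.019 0.02  0.021]
0.49 lip [0.009 0.009 0.01  0.01 ] edge [0.019 0.019 0.02 ]
0.51 lip [0.007 0.008 0.009 0.009] edge [0.006 0.007 0.008]
0.53 lip [0.008 0.009 0.009 0.01 ] edge [0.005 0.005 0.006]
far tray lip [0.154 0.159]
cyl 0.13 21 [0.506 0.11  0.13 ]
cyl 0.16 26 [0.507 0.111 0.16 ]
cyl 0.19 31 [0.507 0.109 0.189]
cyl 0.22 43 [0.507 0.109 0.227]
cyl 0.245 90 [0.501 0.111 0.252]
```

The lip is at y≈0.010 and the edge at about 0.0065, so it is level within 4 mm, and the cylinder is upright. Easing the blade off the wall, lifting it out and backing away.

>>> step_arm(
  increments=[
    {"tx": 0,"ty": 3,"tz": 0,"ax": 0,"ay": 0,"az": 0,"claw": -1},
    {"tx": 0,"ty": 4,"tz": 0,"ax": 0,"ay": 0,"az": 0,"claw": -1},
    {"tx": 0,"ty": 3,"tz": 0,"ax": 0,"ay": 0,"az": 0,"claw": -1},
    {"tx": 0,"ty": 0,"tz": 0,"ax": 0,"ay": 0,"az": 0,"claw": -1},
    {"tx": 0,"ty": 0,"tz": 5,"ax": 0,"ay": 0,"az": 0,"claw": -1},
    {"tx": 0,"ty": 0,"tz": 10,"ax": 0,"ay": 0,"az": 0,"claw": -1},
    {"tx": 0,"ty": 0,"tz": 15,"ax": 0,"ay": 0,"az": 0,"claw": -1},
    {"tx": 0,"ty": 0,"tz": 20,"ax": 0,"ay": 0,"az": 0,"claw": -1},
    {"tx": 0,"ty": 0,"tz": 20,"ax": 0,"ay": 0,"az": 0,"claw": -1},
    {"tx": 0,"ty": 0,"tz": 5,"ax": 0,"ay": 0,"az": 0,"claw": -1},
    {"tx": 0,"ty": 0,"tz": 0,"ax": 0,"ay": 0,"az": 0,"claw": -1},
    {"tx": 0,"ty": -10,"tz": 0,"ax": 0,"ay": 0,"az": 0,"claw": -1},
  ],
)

```text
time_s: 17.2
tcp_pos: [0.4664, -0.145, 0.1729]
eef_rot: [180.0, 0.0, -92.1]
contact_force: [-0.5, -1.0, -2.4]
gripper_width: 0.0257
```

>>> step_arm(
  increments=[
    {"tx": 0,"ty": -20,"tz": 0,"ax": 0,"ay": 0,"az": 0,"claw": -1},
    {"tx": 0,"ty": -30,"tz": 0,"ax": 0,"ay": 0,"az": 0,"claw": -1},
    {"tx": 0,"ty": -35,"tz": 0,"ax": 0,"ay": 0,"az": 0,"claw": -1},
    {"tx": 0,"ty": -35,"tz": 0,"ax": 0,"ay": 0,"az": 0,"claw": -1},
    {"tx": 0,"ty": -25,"tz": 0,"ax": 0,"ay": 0,"az": 0,"claw": -1},
    {"tx": 0,"ty": -10,"tz": -20,"ax": 0,"ay": 0,"az": 0,"claw": -1},
    {"tx": 0,"ty": 0,"tz": -30,"ax": 0,"ay": 0,"az": 0,"claw": -1},
    {"tx": 0,"ty": 0,"tz": -35,"ax": 0,"ay": 0,"az": 0,"claw": -1},
    {"tx": 0,"ty": 0,"tz": -30,"ax": 0,"ay": 0,"az": 0,"claw": -1},
    {"tx": 0,"ty": 0,"tz": -15,"ax": 0,"ay": 0,"az": 0,"claw": -1},
    {"tx": 0,"ty": 0,"tz": 0,"ax": 0,"ay": 0,"az": 0,"claw": -1},
    {"tx": 0,"ty": 0,"tz": 0,"ax": 0,"ay": 0,"az": 0,"claw": -1},
  ],
)

```text
time_s: 18.4
tcp_pos: [0.4664, -0.3006, 0.043]
eef_rot: [179.9, 0.0, -92.1]
contact_force: [-0.9, -0.4, -2.2]
gripper_width: 0.0257
```

>>> step_arm(
  increments=[
    {"tx": 0,"ty": 0,"tz": -10,"ax": 0,"ay": 0,"az": 0,"claw": -1},
    {"tx": 0,"ty": 0,"tz": -5,"ax": 0,"ay": 0,"az": 0,"claw": -1},
    {"tx": 0,"ty": 0,"tz": -3,"ax": 0,"ay": 0,"az": 0,"claw": -1},
    {"tx": 0,"ty": 0,"tz": -1,"ax": 0,"ay": 0,"az": 0,"claw": -1},
    {"tx": 0,"ty": 0,"tz": 0,"ax": 0,"ay": 0,"az": 0,"claw": -1},
    {"tx": 0,"ty": 0,"tz": 0,"ax": 0,"ay": 0,"az": 0,"claw": -1},
  ],
)

```text
time_s: 19.0
tcp_pos: [0.467, -0.3003, 0.0247]
eef_rot: [-180.0, -0.0, -92.1]
contact_force: [0.4, -0.0, -2.0]
gripper_width: 0.0253
```

>>> step_arm(
  increments=[
    {"tx": 0,"ty": 0,"tz": -1,"ax": 0,"ay": 0,"az": 0,"claw": -1},
    {"tx": 0,"ty": 0,"tz": -1,"ax": 0,"ay": 0,"az": 0,"claw": -1},
    {"tx": 0,"ty": 0,"tz": 0,"ax": 0,"ay": 0,"az": 0,"claw": -1},
    {"tx": 0,"ty": 0,"tz": 0,"ax": 0,"ay": 0,"az": 0,"claw": -1},
  ],
)

```text
time_s: 19.4
tcp_pos: [0.4669, -0.3003, 0.0226]
eef_rot: [-180.0, -0.0, -92.1]
contact_force: [0.4, 0.3, -1.9]
gripper_width: 0.0257
```

>>> step_arm(
  increments=[
    {"tx": 0,"ty": 0,"tz": -1,"ax": 0,"ay": 0,"az": 0,"claw": -1},
    {"tx": 0,"ty": 0,"tz": 0,"ax": 0,"ay": 0,"az": 0,"claw": -1},
    {"tx": 0,"ty": 0,"tz": 0,"ax": 0,"ay": 0,"az": 0,"claw": -0.2},
    {"tx": 0,"ty": 0,"tz": 0,"ax": 0,"ay": 0,"az": 0,"claw": 0.2},
    {"tx": 0,"ty": 0,"tz": 0,"ax": 0,"ay": 0,"az": 0,"claw": 0.6},
    {"tx": 0,"ty": 0,"tz": 0,"ax": 0,"ay": 0,"az": 0,"claw": 1},
    {"tx": 0,"ty": 0,"tz": 0,"ax": 0,"ay": 0,"az": 0,"claw": 1},
    {"tx": 0,"ty": 0,"tz": 0,"ax": 0,"ay": 0,"az": 0,"claw": 1},
    {"tx": 0,"ty": 0,"tz": 0,"ax": 0,"ay": 0,"az": 0,"claw": 1},
    {"tx": 0,"ty": 0,"tz": 0,"ax": 0,"ay": 0,"az": 0,"claw": 1},
  ],
)

```text
time_s: 20.4
tcp_pos: [0.4668, -0.3003, 0.0215]
eef_rot: [180.0, -0.0, -92.1]
contact_force: [0.4, 0.0, -0.8]
gripper_width: 0.0832
```

>>> step_arm(
  increments=[
    {"tx": 0,"ty": 0,"tz": 15,"ax": 0,"ay": 0,"az": 0,"claw": 1},
    {"tx": 0,"ty": 0,"tz": 25,"ax": 0,"ay": 0,"az": 0,"claw": 1},
    {"tx": 0,"ty": 0,"tz": 35,"ax": 0,"ay": 0,"az": 0,"claw": 1},
    {"tx": 0,"ty": 0,"tz": 40,"ax": 0,"ay": 0,"az": 0,"claw": 1},
    {"tx": 0,"ty": 0,"tz": 40,"ax": 0,"ay": 0,"az": 0,"claw": 1},
    {"tx": 0,"ty": 0,"tz": 40,"ax": 0,"ay": 0,"az": 0,"claw": 1},
    {"tx": 0,"ty": 0,"tz": 30,"ax": 0,"ay": 0,"az": 0,"claw": 1},
    {"tx": 0,"ty": 0,"tz": 10,"ax": 0,"ay": 0,"az": 0,"claw": 1},
    {"tx": 0,"ty": 0,"tz": 0,"ax": 0,"ay": 0,"az": 0,"claw": 1},
    {"tx": 0,"ty": 0,"tz": 0,"ax": 0,"ay": 0,"az": 0,"claw": 1},
  ],
)

```text
time_s: 21.4
tcp_pos: [0.4663, -0.2999, 0.2552]
eef_rot: [179.9, 0.1, -92.1]
contact_force: [-0.2, 0.3, -0.1]
gripper_width: 0.0876
```

```bash
python3 m.py 6; python3 - <<'E'
from h import *
np.set_printoptions(precision=3,suppress=True)
c=load('s6'); W=cloud(c)
P=W.reshape(-1,3); P=P[(P[:,0]>.42)&(P[:,0]<.52)&(P[:,1]>-.37)&(P[:,1]<-.1)&(P[:,2]>.012)&(P[:,2]<.07)]
for y in np.arange(-.37,-.1,.03):
    q=P[(P[:,1]>=y)&(P[:,1]<y+.03)]
    if len(q): print(round(y,2),len(q),np.median(q,0),q[:,2].max())
cv2.imwrite('pics/c6b.png',cv2.resize(c['image'][100:310,130:490],(800,467),interpolation=cv2.INTER_CUBIC))
E
```

```text
21.45 [ 0.466 -0.3    0.255] [179.866   0.059 -92.105] [ 0.236  0.357 -0.616] 0.08724628490406855
0.41 lip [0.012 0.013 0.013 0.013] edge [0.022 0.023 0.023]
0.43 lip [0.011 0.011 0.011 0.012] edge [0.021 0.021 0.021]
0.45 lip [0.01  0.012 0.012 0.012] edge [0.021 0.021 0.022]
0.47 lip [0.009 0.01  0.01  0.011] edge [0.02  0.02  0.022]
0.49 lip [0.009 0.009 0.01  0.011] edge [0.019 0.019 0.02 ]
0.51 lip [0.008 0.009 0.009 0.009] edge [0.004 0.005 0.006]
0.53 lip [0.007 0.008 0.008 0.009] edge [0.005 0.005 0.006]
far tray lip [0.154 0.159]
cyl 0.13 24 [0.507 0.11  0.131]
cyl 0.16 26 [0.507 0.109 0.16 ]
cyl 0.19 30 [0.507 0.109 0.19 ]
cyl 0.22 47 [0.507 0.11  0.228]
cyl 0.245 91 [0.501 0.111 0.252]
-0.37 40 [ 0.473 -0.347  0.032] 0.037848791257141565
-0.34 91 [ 0.474 -0.325  0.032] 0.037625310752171355
-0.31 87 [ 0.476 -0.294  0.032] 0.03926843624263118
-0.28 96 [ 0.477 -0.265  0.032] 0.038617612624533726
-0.25 47 [ 0.474 -0.242  0.028] 0.05350689523257121
-0.22 29 [ 0.473 -0.203  0.053] 0.057995649602680124
-0.19 27 [ 0.474 -0.174  0.054] 0.05801217593443355
-0.16 149 [ 0.476 -0.136  0.052] 0.05877084444081851
```

View pics/c6b.png

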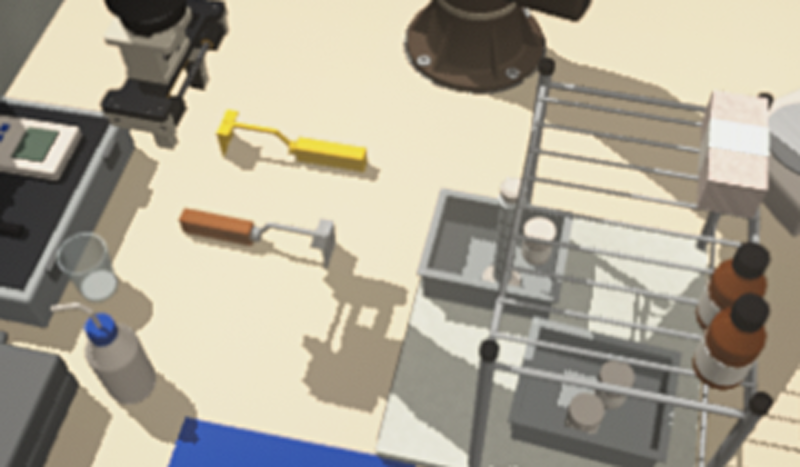

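The last picture shows the hook flat on the bench at about (258,228), the near tray's lip at the shelf edge with the cylinder upright at (510,235), and the other tray and wash bottle in place. The gripper is clear, so I'm handing in.

```bash
python3 -c "
from plant import r
print(r.close_job())"
```

```text
the job is handed in; nothing more can be done
None
```

I hooked the tray with the tall cylinder and dragged it forward about 0.16 m at up to 40 mm/s, with about 3–4 N of pull. I then unhooked, laid the hook back on the bench in front of the shelf, and handed in after about 21.5 s of robot time. `close_job()` gave no verdict.

Last checks:
- **Tray:** the lip is at y≈0.010 and the shelf edge at about 0.006, so they are level within about 4 mm. Near the tray's middle the final view saw the board only behind the lip, so there the edge comes from earlier readings.
- **Cylinder:** it stands upright, with its axis within about 1 mm between z 0.13 and 0.23.
- **Neighbouring tray:** its lip reads the same as it did before the last stretch of the drag, and close to the first pictures.
- **Wash bottle:** I only checked it by eye in the last picture, where it stands as before.
- **Hook:** it lies flat in front of the shelf, with its handle top at z≈0.032 and its neck at about 0.053, and the gripper is open and raised well clear of it.

No check failed. One move call was refused before anything moved, because its rows lacked some fields.

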